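Feed a drive through the intake flap

TASK

Push the aluminium drive along the deck of the intake box with the fingers, so that it swings the hanging flap open and slides through until it drops over the lip and lies flat inside; then draw the fingers back out and let the flap swing shut behind it. Do not pick the drive up or tip it over, and leave the heat sink, the hub and everything else on the bench where they are.

Things in the scene. Friction and masses are not known exactly. Their poses are not given: they have to be found in the camera images.
- station: grey metal intake box fixed to the bench. Origin on the bench (z = 0) under the middle of the closed flap; x points level into the box (the pushing direction), y left of that, z up. In its frame: level loading deck, top at z = 50 mm, x = -180 to +4, y +-165 mm; the box stands behind x = -8, y +-80, up to z = 132 mm, with steel guard bars across its top
- throat (a point): middle of the mouth, on the deck, station x = -8 mm. The throat and the inside are 100 mm wide (y +-50) between cheeks 30 mm thick and 128 mm high above the bench. Two thin guides 14 mm high on the deck funnel into it, from about y +-64 mm at x = -32 to y +-53 at x = -8
- lip (a point): middle of the deck's inner edge, on the deck's top, station x = +4 mm, z = 50. Behind it is a straight 18 mm step down. A drive pushed more than half over it tips its front end down 18 mm, its rear end rising up to as much and sinking again as it goes on; when its rear end has passed the lip it drops onto the inner floor
- inner_floor (a point): middle of the inner floor, station x = 78, z = 32 mm; the floor runs level from the lip (x = 4) to the back wall (x = 152, 70 mm high), so there is 148 mm of room for the 100 mm drive
- rod (a point): middle of the flap's hinge rod, station x = 0, z = 124 mm (74 mm above the deck), 6 mm thick. Fingers can follow the drive in under it only if they lean forward with the tips ahead (15 to 30 degrees is enough); the tips need to go about 10 mm past the flap's plane
- drive: aluminium external drive with a paper label, a box 100 (x) x 72 (y) x 28 (z) mm, 0.2 to 0.42 kg, flat on the deck before the flap, up to 20 mm and 0.25 rad out of line with it. Origin at the centre of its underside; its x axis is its long direction, towards the flap. It resists sliding with about 1 to 5 N and can be squared up by pushing its side
- flap (a joint): angle of the steel flap in rad: 0 hanging shut, growing as its lower edge swings into the box, at most 1.4; it does not open outwards. Plate 96 mm wide, 60 high, 3 thick, 80 g, hung from the rod; it falls shut by its own weight. Shut, it leaves a 14 mm gap over the deck
- flap_edge (a point): middle of the flap's lower edge; 64 mm above the bench when shut
- heatsink: finned aluminium heat sink, 40 x 40 x 24 mm, loose on the deck at one side of the drive; not to be disturbed
- hub: black plastic USB hub, 50 x 36 x 16 mm, loose on the deck at the other side of the drive; not to be disturbed
- screwdriver_a: screwdriver lying on the bench to the right; not to be disturbed
- screwdriver_b: second screwdriver lying on the bench to the right; not to be disturbed
- mouse: black computer mouse, 98 x 58 x 31 mm, on the bench to the right; not to be disturbed
- big_drive: bare 3.5-inch drive, 147 x 102 x 26 mm, flat on the bench to the left; not to be disturbed
- screw_cup: small grey screw cup, 64 mm across, 40 mm high, on the bench to the left; not to be disturbed
Things that resemble listed ones, but are neither listed nor needed, are in the scene too. What is shaped like the drive but green is not meant.

How it is judged:
By the outcome, as a careful person would: the job done as asked, in the order asked, and still so for the second after the job is handed in, with the robot touching nothing.
It also fails if it takes over 46 s, if anything falls off the work surface, if the arm or the gripper's body presses on something with over 40 N, if the wrist force passes 120 N, or if a joint passes its speed limit or range.

ROBOT

A 6-joint arm with a two-finger parallel gripper is mounted at the origin on the work surface. World frame = base frame: x ahead of the robot, y to its left, z up, the work surface at z = 0. Lengths are in m, angles in degrees, forces in N, time in s.
With the tool pointing down it reaches from about 0.35 to 0.875 m from the base axis. Payload 4.2 kg.
Tool frame: the origin (TCP) lies on the centre line of the jaws, within the pads' length; the fingertips stand 19 mm ahead of it and the grasp point (between the pads) is the TCP; z points along the fingers, y is the line along which they close (so a half turn about z gives the same grasp; the last joint's range is limited). The gripper opens to 87 mm and grips with 3 to 60 N. Pads are 19 mm wide; open, the fingers measure 117 mm over their backs; the gripper's body (75 mm by 190 mm) begins 51 mm behind the grasp point.
Start: joints at [86.837, 22.042, 0.453, 0, -68.411, -14.817], TCP at [0.193, 0.594, 0.242] pointing down, gripper open.
Joint ranges: [-179.83, 179.83], [-69.29, 118.12], [-61.27, 80.66], [-181.25, 117.63], [-171.15, -9.14], [-177.46, 177.46]. Speed limits (degrees/s): [159.86, 159.86, 180, 180, 180, 180].

INTERFACE

Orientations are given as a 3x3 rotation matrix whose columns are the frame's x, y, z axes.
In Python, from station import sense, capture, finish_job, search_frame, masks_of gives the robot as it stands.
- The arm moves only by the tool drive_tool, never from a script. Its argument "rows" is a list of rows, each a list of 7 numbers: the opening in per cent of the stroke, from 0 (shut) to 100 (fully open), then the shift along the world's x, y, z in mm, then the turn, a rotation vector about the world's x, y, z in rad. In form: [[fingers, dx, dy, dz, wx, wy, wz], ...]. A call has 1 to 5 rows; each row shifts and turns the commanded pose from where the row before left it; what a row does not reach is not made up. A row lasts 1/12 s, in which the tool goes at most 41.7 mm and 7.16 degrees, less where a joint would pass 70% of its speed; a pose out of reach is approached as far as the arm can. A call is refused whole if a number of a shift passes 41.7 or a number of a turn 0.125, either way. A call with a gripper value outside its range is refused whole. The fingers move at their own pace and stop on an object; the grip force is fixed at half the most. Time passes only in rows, so rows that do not move let the fingers close. It gives the time, the measured TCP pose, the force, the opening and the grip force at its end, in the units of the state.
- sense(): the state, without advancing time (a new reading comes with each control period).
- capture(name): name is "scene" or "top"; returns a dict with "frame" (400x640x3 uint8, red, green, blue), "z_map" (400x640 float32, m along the optical axis (not along the pixel's ray), 0 where there is no reading), "fx", "fy", "cx", "cy" (pixels), "R" (3x3) and "t" (3): a world point X has camera coordinates R X + t. Camera axes: x right, y down, z forward; pixel columns grow to the right and rows downward; lengths in m; the calibration is good to about 2 mm. A picture is of the moment at which its call begins.
- finish_job(): hands the job in; it is judged then, once.
Trained networks look in a picture, given as the dict that the camera call returned (one of the last four; its "shot" number tells which), for a name from the list of things; names that differ only in an ending like _2 or _b are one class to them, and where a whole thing is asked for, a point or a joint stands for the part that bears it (a point fixed in the world has none). Each returns a list of dicts, best first, with "p" (0 to 1); they miss things now and then, are a little off and sometimes report something else, mostly with a low value. They report only what shows in the picture. A call takes as long as a camera call. They do not tell look-alikes from the thing itself.
- search_frame(label, picture): "xy" ([column, row] in pixels, amid what is visible of it).
- masks_of(label, picture): "region" (400x640 bool, what is visible of it) and "xy" ([column, row] in pixels, amid what is visible of it).
The state is a dict: "time_s": time; "joints": joint angles; "joint_velocities": joint speeds; "effort": joint torques, N m; "tcp_pos": TCP position; "ee_rot": TCP orientation; "wrist_force": force on the tool from outside, world axes, zero at the start; "moment": the same for the moment, N m; "gripper_width": opening from 0.0 (shut) to 1.0 (fully open); "gripper_force": force on a finger pad.
Only numpy, scipy, OpenCV 4.12 (cv2) and the standard library are available. Lean on these libraries where they do the work, as an engineer would, in place of code of your own. Each camera call takes 0.05 s, during which the arm holds its last target. There are 200 camera calls.

## Working session

There is one attempt and no reset: what is moved stays moved. The work goes in short steps, Python scripts to look and compute and a tool call to move; the robot and the scene stay as the last step left them, time stands still between calls to the robot, and variables do not carry over. Pictures are saved under pics/ and viewed, at most 10 in all, crops included, and the job is handed in when it is done.

Besides the shell and the picture viewer there is one more tool, called after "Request:" as a command line: name --pt "numbers of a row" for each row, then --argument value for the rest. drive_tool: Moves the arm, as the interface text tells. Its arguments: {"type":"object","properties":{"rows":{"type":"array"}},"required":["rows"]}

```bash
mkdir -p pics
cat > h.py <<'E'
import numpy as np, cv2
from station import *
def world(p,mask=None):
    v,u=np.nonzero((p["z_map"]>0)&(mask if mask is not None else True))
    z=p["z_map"][v,u]
    c=np.stack([(u-p["cx"])/p["fx"]*z,(v-p["cy"])/p["fy"]*z,z],1)
    return (c-p["t"])@np.asarray(p["R"]), v,u
def px(p,X):
    c=np.asarray(p["R"])@np.asarray(X)+p["t"]; return c[0]/c[2]*p["fx"]+p["cx"],c[1]/c[2]*p["fy"]+p["cy"]
E
python3 - <<'E'
from h import *
a=capture("scene");b=capture("top")
for n,p in(("scene",a),("top",b)):
    cv2.imwrite(f"pics/{n}0.png",p["frame"][:,:,::-1]); print(n,p["fx"],-np.asarray(p["R"]).T@p["t"],np.asarray(p["R"])[2])
    for l in("drive","flap","heatsink","hub","station"):
        for m in masks_of(l,p)[:3]:
            X,_,_=world(p,m["region"]); print(l,round(m["p"],2),np.round(m["xy"]),m["region"].sum(),np.median(X,0).round(3) if len(X) else None)
s=sense();print(s)
E
```

```text
scene 366.21947124369905 [ 1.11297009 -0.16866105  0.94924968] [-0.54135064  0.15915792 -0.82559569]
drive 0.92 [319. 208.] 820 [ 0.582 -0.01   0.078]
drive 0.75 [265. 163.] 702 [ 0.345 -0.117  0.028]
drive 0.34 [266. 214.] 202 [ 0.567 -0.146  0.065]
flap 0.53 [328. 226.] 273 [ 0.663 -0.004  0.115]
flap 0.16 [266. 215.] 210 [ 0.567 -0.147  0.065]
heatsink 0.72 [265. 215.] 231 [ 0.567 -0.146  0.065]
heatsink 0.27 [161. 269.] 779 [ 0.633 -0.455  0.021]
hub 0.76 [356. 188.] 160 [0.543 0.135 0.066]
hub 0.73 [332. 239.] 9645 [0.673 0.007 0.051]
station 0.73 [334. 238.] 9547 [0.673 0.008 0.051]
top 469.9364720927344 [ 0.2570872  -0.01742199  1.59270572] [ 0.17924561 -0.01316725 -0.98371624]
drive 0.76 [338. 266.] 716 [ 0.333 -0.116  0.028]
flap 0.58 [294. 166.] 168 [0.658 0.008 0.104]
heatsink 0.54 [298. 179.] 6611 [0.625 0.011 0.05 ]
heatsink 0.53 [346. 197.] 163 [ 0.56  -0.147  0.067]
hub 0.61 [263. 207.] 170 [0.534 0.134 0.065]
station 0.81 [299. 182.] 7083 [0.626 0.012 0.05 ]
{'time_s': 0.6, 'joints': array([ 8.68374076e+01,  2.20415900e+01,  4.51576677e-01, -2.85671034e-03,
       -6.84121123e+01, -1.48166792e+01]), 'joint_velocities': array([ 0.06339752,  0.05001829, -0.0282969 , -0.00146769, -0.09084921,
        0.02189819]), 'effort': array([ 1.23304169e-03, -3.90211844e+01,  1.87533939e+01,  4.22242641e+00,
        1.54187746e-02, -1.27416328e-05]), 'tcp_pos': array([0.19287618, 0.59445303, 0.24153643]), 'ee_rot': array([[ 9.51162586e-01, -3.08690351e-01, -4.83377288e-05],
       [-3.08690353e-01, -9.51162586e-01, -3.44846330e-05],
       [-3.53319656e-05,  4.77218833e-05, -9.99999998e-01]]), 'wrist_force': array([-0.57500734,  0.04214622, -0.45465368]), 'moment': array([-0.04456473, -0.03631388, -0.00024948]), 'gripper_force': 0.0, 'gripper_width': 1.0028476242232554}
```

View pics/scene0.png

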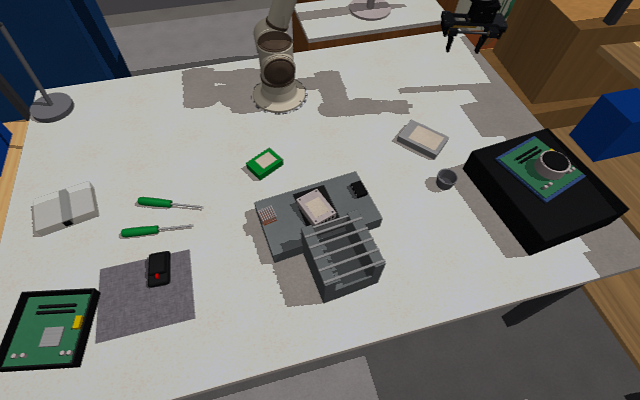

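View pics/top0.png

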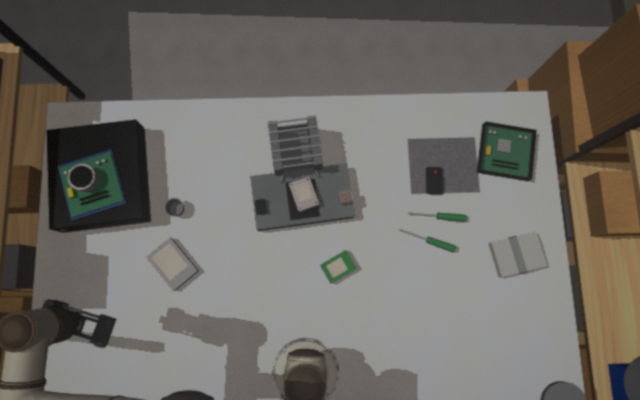

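The aluminium drive is at scene (319,208) / top (303,194), on the deck before the flap. The others shaped like it are the green one at scene (265,163), lying on the bench, and the big drive at (422,138). Next I'll fit the station and drive poses and enlarge the view.

```bash
cat >> h.py <<'E'
def cloud(p):
    X,v,u=world(p); k=(abs(X[:,0]-.62)<.25)&(abs(X[:,1])<.25)&(X[:,2]>.015)&(X[:,2]<.2); return X[k],v[k],u[k]
def fitrect(P,L,W,th0):
    # fit pose of L x W rect to points covering it (robust min-area)
    r=cv2.minAreaRect(P.astype(np.float32)*1000); return r
E
python3 - <<'E'
from h import *
a=capture("scene");b=capture("top")
for n,p in(("scene",a),("top",b)):
    X,v,u=cloud(p)
    d=X[abs(X[:,2]-.05)<.005]
    print(n,"deck z",np.median(d[:,2]),cv2.minAreaRect((d[:,:2]*1000).astype(np.float32)))
    k=(abs(X[:,2]-.078)<.005)&(abs(X[:,0]-.585)<.08)&(abs(X[:,1])<.08)
    e=X[k]; print("drive",len(e),np.median(e[:,2]),cv2.minAreaRect((e[:,:2]*1000).astype(np.float32)))
    k=X[:,2]>.12; e=X[k]; print("boxtop",len(e),cv2.minAreaRect((e[:,:2]*1000).astype(np.float32)))
f=a["frame"][150:310,235:395,::-1]; g=b["frame"][100:240,230:370,::-1]
cv2.imwrite("pics/c1.png",np.hstack([cv2.resize(f,(400,400),interpolation=3),cv2.resize(g,(400,400),interpolation=3)]))
E
```

```text
scene deck z 0.05031311963414031 ((649.0645141601562, 6.95709228515625), (340.2269287109375, 330.5213623046875), 6.269983768463135)
drive 780 0.07834930098441606 ((601.4386596679688, 0.9149589538574219), (156.71865844726562, 73.51261901855469), 18.604459762573242)
boxtop 2182 ((735.4559326171875, 15.845314025878906), (166.27113342285156, 160.35508728027344), 6.141212463378906)
top deck z 0.05000061424158983 ((645.9927368164062, 5.69989013671875), (335.5355224609375, 330.2040100097656), 6.399367332458496)
drive 572 0.07793183380873146 ((593.12255859375, -8.116722106933594), (142.7091522216797, 142.30227661132812), 14.555482864379883)
boxtop 1302 ((731.16357421875, 15.2269287109375), (172.28245544433594, 160.0417938232422), 6.461999893188477)
```

View pics/c1.png

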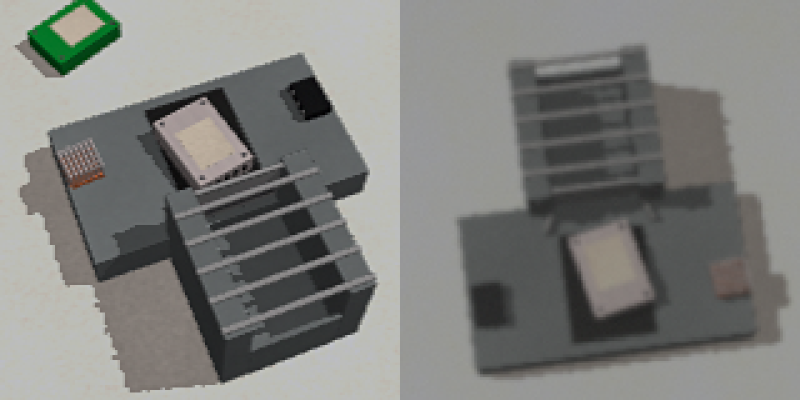

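The crop shows the aluminium drive with the pale label right before the mouth, yawed a little. The heat sink is at its right (scene crop 80,160) and the hub at its left (310,98). Station yaw is about 6.3°, with the origin near (658.5, 7.5) mm.

```bash
cat >> h.py <<'E'
TH=np.radians(6.3); O=np.array([.6585,.0075,0]); RS=np.array([[np.cos(TH),-np.sin(TH),0],[np.sin(TH),np.cos(TH),0],[0,0,1]])
def st(X): return (X-O)@RS
def drive(p):
    X,_,_=cloud(p); S=st(X)
    k=(abs(S[:,2]-.078)<.005)&(abs(S[:,1])<.075)&(S[:,0]<-.01)&(S[:,0]>-.17)
    m=S[k][:,:2]; 
    c=np.median(m,0); m=m[np.linalg.norm(m-c,axis=1)<.066]
    return len(m),cv2.minAreaRect((m*1000).astype(np.float32)),(m.max(0)*1000).round(),(m.min(0)*1000).round(),m.mean(0)
E
python3 - <<'E'
from h import *
for n in("scene","top"):
    p=capture(n); print(n,drive(p))
    X,_,_=cloud(p); S=st(X)
    k=(abs(S[:,1])>.075)&(S[:,2]>.06)&(S[:,0]<-.015); 
    for s in(1,-1):
        e=S[k&(S[:,1]*s>0)]; print(s,(e.min(0)*1000).round(),(e.max(0)*1000).round())
E
```

```text
scene (776, ((-85.28241729736328, -6.560840606689453), (103.342529296875, 73.56713104248047), 12.879274368286133), array([-30.,  39.]), array([-139.,  -51.]), array([-0.08236744, -0.00724258]))
1 [-130.  121.   61.] [-79. 158.  71.]
-1 [-135. -163.   60.] [ -90. -121.   78.]
top (565, ((-86.49026489257812, -6.747982025146484), (100.8127670288086, 72.15148162841797), 11.941679000854492), array([-33.,  38.]), array([-142.,  -52.]), array([-0.08708424, -0.00704716]))
1 [-164.   97.   60.] [-30. 158.  75.]
-1 [-135. -164.   60.] [-17. -94.  82.]
```

```bash
cat >> h.py <<'E'
from scipy.spatial.transform import Rotation as Ro
A=np.radians(25)
RT=RS@np.array([[np.cos(A),0,np.sin(A)],[0,-1,0],[np.sin(A),0,-np.cos(A)]])
def goal(xc,y,zc): # front lower finger corner in station mm -> tcp world
    return (O+RS@np.array([xc/1000,y/1000,zc/1000]))-RT@np.array([.0095,0,.019])
def delta(xc,y,zc,s=None):
    s=s or sense(); d=(goal(xc,y,zc)-s["tcp_pos"])*1000; w=Ro.from_matrix(RT@s["ee_rot"].T).as_rotvec()
    print(s["time_s"],"d",d.round(1),"w",w.round(3),"corner",(st(s["tcp_pos"]+s["ee_rot"]@[.0095,0,.019])*1000).round(1),s["wrist_force"].round(1),round(s["gripper_width"],3))
E
python3 -c "
from h import *
print(np.linalg.det(RT));delta(-160,-6,190)"
```

```text
1.0
0.8 d [ 290.7 -612.3  -38.4] w [-0.045 -0.437  0.417] corner [-389.8  630.6  222.6] [0.  0.2 0.5] 0.996
```

Request:
drive_tool --pt "40 16 -34 -2 -0.0025 -0.0243 0.0232" --pt "40 16 -34 -2 -0.0025 -0.0243 0.0232" --pt "40 16 -34 -2 -0.0025 -0.0243 0.0232" --pt "40 16 -34 -2 -0.0025 -0.0243 0.0232" --pt "40 16 -34 -2 -0.0025 -0.0243 0.0232"

```text
time_s: 1.22
tcp_pos: [0.2734, 0.4229, 0.2315]
ee_rot: [[0.973, -0.194, 0.123], [-0.194, -0.981, -0.005], [0.122, -0.019, -0.992]]
wrist_force: [0.7, -0.7, 1.0]
gripper_width: 0.711
gripper_force: 0.0
```

Request:
drive_tool --pt "40 16 -34 -2 -0.0025 -0.0243 0.0232" --pt "40 16 -34 -2 -0.0025 -0.0243 0.0232" --pt "40 16 -34 -2 -0.0025 -0.0243 0.0232" --pt "40 16 -34 -2 -0.0025 -0.0243 0.0232" --pt "40 16 -34 -2 -0.0025 -0.0243 0.0232"

```text
time_s: 1.63
tcp_pos: [0.3532, 0.2529, 0.2218]
ee_rot: [[0.967, -0.076, 0.243], [-0.079, -0.997, 0.004], [0.242, -0.024, -0.97]]
wrist_force: [0.8, 0.1, 0.1]
gripper_width: 0.413
gripper_force: 0.0
```

Request:
drive_tool --pt "40 16 -34 -2 -0.0025 -0.0243 0.0232" --pt "40 16 -34 -2 -0.0025 -0.0243 0.0232" --pt "40 16 -34 -2 -0.0025 -0.0243 0.0232" --pt "40 16 -34 -2 -0.0025 -0.0243 0.0232" --pt "40 16 -34 -2 -0.0025 -0.0243 0.0232"

```text
time_s: 2.05
tcp_pos: [0.4331, 0.0828, 0.2121]
ee_rot: [[0.933, 0.043, 0.358], [0.035, -0.999, 0.027], [0.359, -0.013, -0.933]]
wrist_force: [1.2, -0.3, 0.4]
gripper_width: 0.399
gripper_force: 0.0
```

```bash
python3 -c "
from h import *
delta(-160,-6,190)"
```

```text
2.05 d [  50.5 -100.6   -8.9] w [-0.007 -0.07   0.067] corner [-200.1   98.7  197.8] [ 1.2 -0.3  0.4] 0.399
```

Request:
drive_tool --pt "40 17 -33.5 -3 -0.0025 -0.0233 0.0223" --pt "40 17 -33.5 -3 -0.0025 -0.0233 0.0223" --pt "40 17 -33.5 -3 -0.0025 -0.0233 0.0223" --pt "40 0 0 -30 0 0 0" --pt "40 0 0 -30 0 0 0"

```text
time_s: 2.47
tcp_pos: [0.4861, -0.0185, 0.1475]
ee_rot: [[0.904, 0.104, 0.415], [0.093, -0.995, 0.046], [0.417, -0.003, -0.909]]
wrist_force: [22.3, 25.3, 5.8]
gripper_width: 0.4
gripper_force: 0.0
```

Request:
drive_tool --pt "40 0 0 -30 0 0 0" --pt "40 0 0 -10 0 0 0" --pt "40 0 0 0 0 0 0"

```text
time_s: 2.72
tcp_pos: [0.4887, -0.0236, 0.1219]
ee_rot: [[0.916, 0.115, 0.384], [0.098, -0.993, 0.063], [0.389, -0.02, -0.921]]
wrist_force: [1.2, 0.4, 0.0]
gripper_width: 0.405
gripper_force: 0.0
```

Run:
```python
from h import *
delta(-150,-6,72)
f=[]
for n,(r,c) in(("scene",(150,235)),("top",(100,230))):
    p=capture(n); f.append(cv2.resize(p["frame"][r:r+150,c:c+150,::-1],(400,400),interpolation=3))
cv2.imwrite("pics/c2.png",np.hstack(f))
```

```text
2.7167 d [  4.8   6.9 -36.7] w [-0.015 -0.039 -0.005] corner [-156.   -11.9  108.1] [1.2 0.4 0. ] 0.405
```

View pics/c2.png

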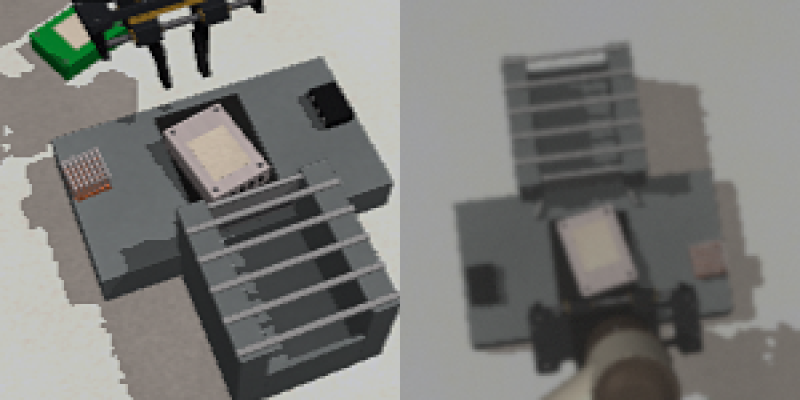

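The picture shows the fingers hovering behind the drive (scene crop 165,75 and 205,65), with nothing disturbed. I'll check the joint limits, since the descent came up short.

```bash
python3 -c "
from h import *
s=sense();print(s['joints'].round(1),s['joint_velocities'].round(1));delta(-152,-6,72)"
```

```text
[ 17.1   8.4 -50.   19.5  -9.2  60.7] [ 0.5 -1.3 -0.1  0.1 -0.1  0.2]
2.8167 d [  2.1   5.8 -38.6] w [-0.016 -0.035 -0.007] corner [-155.1  -11.2  110.1] [ 0.1 -0.2 -0.7] 0.398
```

Joint 5 is at its limit: a 25° lean is too much this close to the base. I'll start with a smaller lean and increase it as the reach grows.

```bash
cat >> h.py <<'E'
def delta(xc,y,zc,lean=25,n=1):
    a=np.radians(lean); R=RS@np.array([[np.cos(a),0,np.sin(a)],[0,-1,0],[np.sin(a),0,-np.cos(a)]])
    s=sense(); g=O+RS@np.array([xc,y,zc])/1000-R@[.0095,0,.019]
    d=(g-s["tcp_pos"])*1000; w=Ro.from_matrix(R@s["ee_rot"].T).as_rotvec(); z=RS.T@s["ee_rot"][:,2]
    print(s["time_s"],"d/n",(d/n).round(1),"w/n",(w/n).round(4),"corner",(st(s["tcp_pos"]+s["ee_rot"]@[.0095,0,.019])*1000).round(1),"lean",np.degrees(np.arctan2(z[0],-z[2])).round(1),"F",s["wrist_force"].round(1),"j",s["joints"].round(1))
E
python3 -c "
from h import *
delta(-152,-6,110,10,3)"
```

```text
2.8167 d/n [2.  2.1 1.1] w/n [-0.0152  0.075  -0.0015] corner [-155.1  -11.2  110.1] lean 23.1 F [ 0.1 -0.2 -0.7] j [ 17.1   8.4 -50.   19.5  -9.2  60.7]
```

Request:
drive_tool --pt "40 2 2 1 -0.015 0.075 -0.0015" --pt "40 2 2 1 -0.015 0.075 -0.0015" --pt "40 2 2 1 -0.015 0.075 -0.0015" --pt "40 0 0 0 0 0 0" --pt "40 0 0 0 0 0 0"

```text
time_s: 3.23
tcp_pos: [0.4959, -0.0164, 0.1274]
ee_rot: [[0.978, 0.11, 0.176], [0.108, -0.994, 0.02], [0.177, -0.001, -0.984]]
wrist_force: [-1.0, -1.2, -1.1]
gripper_width: 0.401
gripper_force: 0.0
```

```bash
python3 -c "
from h import *
delta(-152,-6,72,10,3)"
```

```text
3.2333 d/n [ -0.1  -0.  -12.8] w/n [-0.0004  0.001  -0.    ] corner [-151.5   -5.9  110.4] lean 10.2 F [-1.  -1.2 -1.1] j [ 18.1  12.5 -34.6   3.7 -33.   75.3]
```

Request:
drive_tool --pt "40 0 0 -13 0 0 0" --pt "40 0 0 -13 0 0 0" --pt "40 0 0 -12 0 0 0" --pt "40 0 0 0 0 0 0"

```text
time_s: 3.57
tcp_pos: [0.4914, -0.018, 0.0863]
ee_rot: [[0.98, 0.109, 0.167], [0.107, -0.994, 0.018], [0.168, 0.0, -0.986]]
wrist_force: [-0.3, 0.1, -0.2]
gripper_width: 0.396
gripper_force: 0.0
```

```bash
python3 -c "
from h import *
delta(-125,-6,72,13,5)"
```

```text
3.5667 d/n [6.  0.9 0.4] w/n [ 0.0013 -0.0115  0.0002] corner [-156.3   -7.    69.1] lean 9.7 F [-0.3  0.1 -0.2] j [ 18.   16.1 -37.9   4.4 -26.6  74.4]
```

Request:
drive_tool --pt "40 6 0.9 0.4 0.0013 -0.0115 0" --pt "40 6 0.9 0.4 0.0013 -0.0115 0" --pt "40 6 0.9 0.4 0.0013 -0.0115 0" --pt "40 6 0.9 0.4 0.0013 -0.0115 0" --pt "40 6 0.9 0.4 0.0013 -0.0115 0"

```text
time_s: 3.98
tcp_pos: [0.5252, -0.0125, 0.0907]
ee_rot: [[0.967, 0.109, 0.229], [0.106, -0.994, 0.026], [0.231, -0.001, -0.973]]
wrist_force: [-1.2, 0.3, -0.6]
gripper_width: 0.401
gripper_force: 0.7
```

Run:
```python
from h import *
delta(-95,-6,72,16,5)
print(drive(capture("scene")))
```

```text
3.9833 d/n [ 5.1  0.4 -0.6] w/n [ 0.0009 -0.0093  0.    ] corner [-121.1   -5.2   74.4] lean 13.3 F [-1.2  0.3 -0.6] j [ 17.7  17.3 -36.5   6.6 -23.2  72.8]
(724, ((-78.74190521240234, -11.940383911132812), (109.54796600341797, 72.63414764404297), 3.88328218460083), array([-26.,  27.]), array([-132.,  -50.]), array([-0.0718024, -0.0114597]))
```

Run:
```python
from h import *
delta(-80,3,71,17,10)
```

```text
4.0333 d/n [ 3.8  1.2 -0.4] w/n [ 0.0006 -0.0062 -0.    ] corner [-119.9   -5.1   74.6] lean 13.4 F [0.1 0.3 0.1] j [ 17.7  17.3 -36.5   6.6 -23.2  72.8]
```

Request:
drive_tool --pt "40 3.8 1.2 -0.4 0.0006 -0.0062 0" --pt "40 3.8 1.2 -0.4 0.0006 -0.0062 0" --pt "40 3.8 1.2 -0.4 0.0006 -0.0062 0" --pt "40 3.8 1.2 -0.4 0.0006 -0.0062 0" --pt "40 3.8 1.2 -0.4 0.0006 -0.0062 0"

```text
time_s: 4.45
tcp_pos: [0.5439, -0.0066, 0.0883]
ee_rot: [[0.96, 0.109, 0.258], [0.105, -0.994, 0.028], [0.26, -0.0, -0.966]]
wrist_force: [-2.5, -1.6, 2.5]
gripper_width: 0.4
gripper_force: 1.5
```

Request:
drive_tool --pt "40 3.8 1.2 -0.4 0.0006 -0.0062 0" --pt "40 3.8 1.2 -0.4 0.0006 -0.0062 0" --pt "40 3.8 1.2 -0.4 0.0006 -0.0062 0" --pt "40 3.8 1.2 -0.4 0.0006 -0.0062 0"

```text
time_s: 4.78
tcp_pos: [0.5593, -0.0017, 0.0867]
ee_rot: [[0.953, 0.109, 0.282], [0.105, -0.994, 0.031], [0.284, 0.0, -0.959]]
wrist_force: [-4.0, -1.0, 2.1]
gripper_width: 0.403
gripper_force: 1.7
```

Run:
```python
from h import *
delta(-50,3,71,20,5)
f=[]
for n,(r,c) in(("scene",(150,235)),("top",(100,230))):
    p=capture(n); print(drive(p)); f.append(cv2.resize(p["frame"][r:r+150,c:c+150,::-1],(400,400),interpolation=3))
cv2.imwrite("pics/c3.png",np.hstack(f))
```

```text
4.7833 d/n [ 6.8  1.  -0.2] w/n [ 0.0014 -0.0121  0.0001] corner [-85.1   1.8  71.2] lean 16.5 F [-4.  -1.   2.1] j [ 17.9  19.5 -35.9  10.3 -18.7  69.1]
(480, ((-64.46195983886719, -7.751041412353516), (77.98198699951172, 74.4688491821289), 1.226207971572876), array([-25.,  29.]), array([-104.,  -45.]), array([-0.05649274, -0.00812064]))
(324, ((-39.80582046508789, -9.031852722167969), (59.46026611328125, 71.27826690673828), 0.07094937562942505), array([-10.,  27.]), array([-70., -45.]), array([-0.03987901, -0.00790902]))
```

View pics/c3.png

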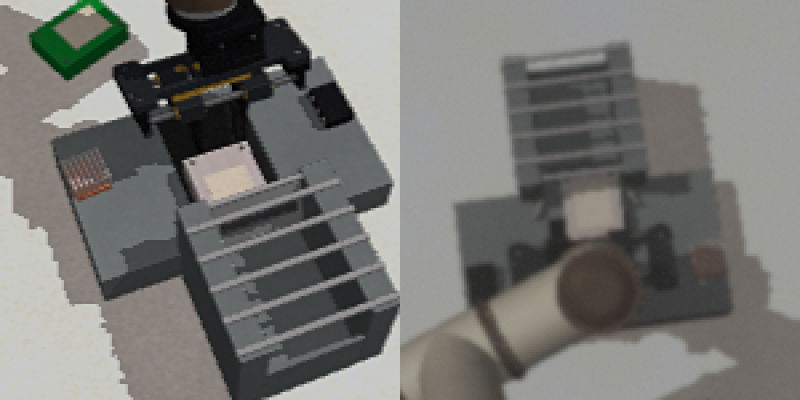

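The view shows the drive square, its front in the mouth (scene crop 220,175), y about −8 mm. I'll push on.

Request:
drive_tool --pt "40 6.8 0.7 0 0.0014 -0.012 0" --pt "40 6.8 0.7 0 0.0014 -0.012 0" --pt "40 6.8 0.7 0 0.0014 -0.012 0" --pt "40 6.8 0.7 0 0.0014 -0.012 0" --pt "40 6.8 0.7 0 0.0014 -0.012 0"

```text
time_s: 5.3
tcp_pos: [0.5939, 0.002, 0.0867]
ee_rot: [[0.934, 0.11, 0.34], [0.103, -0.994, 0.038], [0.342, -0.0, -0.94]]
wrist_force: [-1.5, -1.0, 0.6]
gripper_width: 0.403
gripper_force: 1.3
```

Run:
```python
from h import *
delta(-20,1,72.5,23,6)
```

```text
5.3 d/n [ 4.8  0.4 -0.1] w/n [ 0.0009 -0.0086 -0.    ] corner [-49.4   1.6  72.1] lean 20.0 F [-1.5 -1.   0.6] j [ 17.1  21.3 -35.5  15.3 -14.   65. ]
```

Request:
drive_tool --pt "40 4.8 0.5 0.2 0.0009 -0.0086 0" --pt "40 4.8 0.5 0.2 0.0009 -0.0086 0" --pt "40 4.8 0.5 0.2 0.0009 -0.0086 0" --pt "40 4.8 0.5 0 0.0009 -0.0086 0"

```text
time_s: 5.63
tcp_pos: [0.6133, 0.0041, 0.088]
ee_rot: [[0.921, 0.11, 0.373], [0.102, -0.994, 0.042], [0.376, -0.001, -0.927]]
wrist_force: [-0.9, -0.5, -0.4]
gripper_width: 0.395
gripper_force: 0.3
```

Run:
```python
from h import *
delta(-10,1,72,23,5)
p=capture("scene"); cv2.imwrite("pics/c4.png",cv2.resize(p["frame"][150:300,240:400,::-1],(640,600),interpolation=3))
```

```text
5.6333 d/n [ 3.8  0.3 -0.4] w/n [ 0.0002 -0.0032 -0.    ] corner [-29.4   1.6  73.9] lean 22.1 F [-0.9 -0.5 -0.4] j [ 16.3  22.2 -36.   20.5 -10.7  60.6]
```

View pics/c4.png

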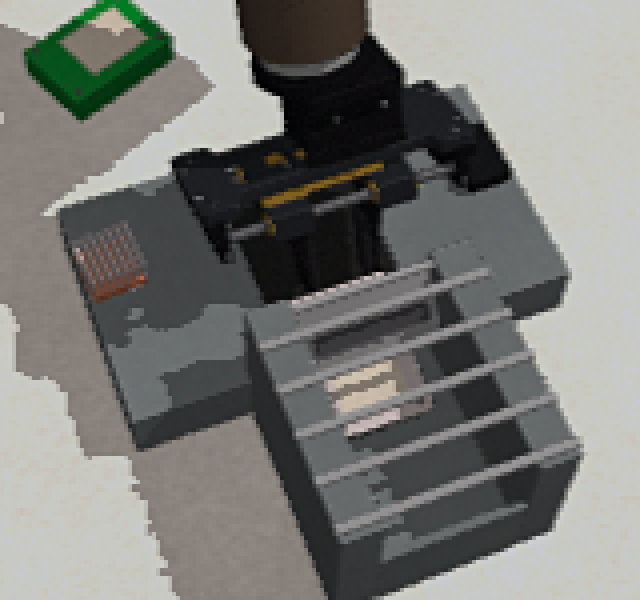

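The drive is tipping over the lip (front under the bars at 380,400), with the fingers behind it. I'll hold a lean of about 20° because of joint 5.

Run:
```python
from h import *
delta(-2,1,70,20,5)
```

```text
5.6833 d/n [ 5.4  0.4 -0.7] w/n [-0.0009  0.0073 -0.0002] corner [-28.7   1.8  73.9] lean 22.1 F [ 0.2  1.3 -0.5] j [ 16.3  22.3 -36.   20.6 -10.6  60.5]
```

Request:
drive_tool --pt "40 5.4 0.4 -0.7 -0.0009 0.0073 0" --pt "40 5.4 0.4 -0.7 -0.0009 0.0073 0" --pt "40 5.4 0.4 -0.7 -0.0009 0.0073 0" --pt "40 5.4 0.4 -0.7 -0.0009 0.0073 0" --pt "40 5.4 0.4 -0.7 -0.0009 0.0073 0"

```text
time_s: 6.1
tcp_pos: [0.6393, 0.0058, 0.0835]
ee_rot: [[0.935, 0.109, 0.336], [0.103, -0.994, 0.037], [0.338, 0.0, -0.941]]
wrist_force: [-1.2, 0.2, -0.4]
gripper_width: 0.401
gripper_force: 0.8
```

Run:
```python
from h import *
delta(10,1,70,20,4)
```

```text
6.1 d/n [3.4 0.5 0.3] w/n [ 0.0002 -0.001   0.0001] corner [-3.9  0.4 68.8] lean 19.8 F [-1.2  0.2 -0.4] j [ 16.3  25.2 -27.7  11.  -18.   70.1]
```

Request:
drive_tool --pt "40 3.4 0.5 0.3 0 0 0" --pt "40 3.4 0.5 0.3 0 0 0" --pt "40 3.4 0.5 0.3 0 0 0" --pt "40 3.4 0.4 0.3 0 0 0" --pt "40 0 0 0 0 0 0"

```text
time_s: 6.52
tcp_pos: [0.6542, 0.0081, 0.0857]
ee_rot: [[0.934, 0.11, 0.339], [0.104, -0.994, 0.038], [0.342, 0.0, -0.94]]
wrist_force: [0.7, 0.1, -0.1]
gripper_width: 0.399
gripper_force: 0.0
```

Run:
```python
from h import *
delta(14,1,70,20,2)
p=capture("scene"); cv2.imwrite("pics/c5.png",cv2.resize(p["frame"][150:300,240:400,::-1],(640,600),interpolation=3))
for p in (p,capture("top")):
    X,_,_=cloud(p);S=st(X)*1000;k=(S[:,0]>15)&(S[:,0]<145)&(abs(S[:,1])<46)&(S[:,2]<90)
    e=S[k]; 
    for a in range(15,145,10):
        m=e[(e[:,0]>=a)&(e[:,0]<a+10)]; print(a,len(m),np.percentile(m[:,2],[10,50,90]).round() if len(m) else'',end=';')
    print()
```

```text
6.5167 d/n [ 1.4  0.1 -0.6] w/n [ 0.0001 -0.0003 -0.0003] corner [11.2  1.  71.1] lean 20.0 F [ 0.7  0.1 -0.1] j [ 16.1  26.1 -25.3  10.2 -19.2  71.1]
15 141 [59. 72. 80.];25 74 [32. 60. 62.];35 82 [37. 60. 62.];45 76 [58. 60. 63.];55 38 [32. 59. 61.];65 97 [34. 60. 62.];75 84 [57. 61. 62.];85 45 [32. 60. 63.];95 85 [32. 59. 62.];105 171 [31. 46. 61.];115 32 [30. 32. 34.];125 102 [30. 32. 34.];135 76 [30. 32. 35.];
15 0 ;25 17 [55. 64. 65.];35 21 [53. 60. 65.];45 56 [55. 61. 65.];55 75 [33. 59. 64.];65 61 [32. 58. 63.];75 42 [30. 58. 64.];85 65 [35. 60. 64.];95 79 [32. 59. 64.];105 21 [29. 33. 58.];115 14 [30. 34. 36.];125 75 [27. 31. 37.];135 70 [27. 32. 36.];
```

View pics/c5.png

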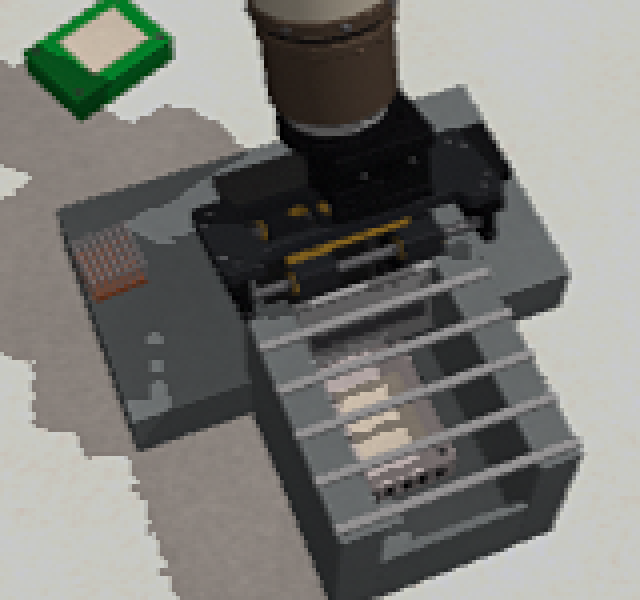

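The drive lies flat inside: its top is level at z≈60 mm from x≈10 to 110, and it shows between the bars at (390,430). Now I'll draw the fingers back.

Request:
drive_tool --pt "40 -8 -0.9 0 0 0 0" --pt "40 -8 -0.9 0 0 0 0" --pt "40 -8 -0.9 0 0 0 0" --pt "40 -8 -0.9 0 0 0 0" --pt "40 -8 -0.9 0 0 0.005 0"

```text
time_s: 7.03
tcp_pos: [0.6112, 0.0029, 0.085]
ee_rot: [[0.937, 0.11, 0.332], [0.103, -0.994, 0.037], [0.334, -0.0, -0.943]]
wrist_force: [0.8, 0.4, -0.5]
gripper_width: 0.399
gripper_force: 0.0
```

Request:
drive_tool --pt "40 -8 -0.9 0 0 0.02 0" --pt "40 -10 -1.1 0 0 0.02 0" --pt "40 -12 -1.3 0 0 0.02 0" --pt "40 -12 -1.3 0 0 0.02 0" --pt "40 -12 -1.3 0 0 0.02 0"

```text
time_s: 7.45
tcp_pos: [0.5575, -0.0028, 0.0852]
ee_rot: [[0.966, 0.109, 0.235], [0.103, -0.994, 0.037], [0.238, -0.011, -0.971]]
wrist_force: [0.8, 0.5, -0.3]
gripper_width: 0.399
gripper_force: 0.0
```

Request:
drive_tool --pt "40 -10 -1 10 0 0.02 0" --pt "40 0 0 25 0 0.02 0" --pt "40 0 0 30 0 0.02 0" --pt "40 0 0 30 0 0.02 0" --pt "40 0 0 10 0 0 0"

```text
time_s: 7.87
tcp_pos: [0.5513, -0.0032, 0.1954]
ee_rot: [[0.98, 0.109, 0.166], [0.104, -0.994, 0.038], [0.169, -0.02, -0.985]]
wrist_force: [1.0, -0.5, -0.3]
gripper_width: 0.403
gripper_force: 0.0
```

Request:
drive_tool --pt "40 -15 0 20 0 0 0" --pt "40 -15 0 20 0 0 0" --pt "40 -8 0 8 0 0 0" --pt "40 0 0 0 0 0 0" --pt "40 0 0 0 0 0 0"

```text
time_s: 8.28
tcp_pos: [0.5103, -0.0036, 0.2378]
ee_rot: [[0.981, 0.108, 0.158], [0.103, -0.994, 0.037], [0.162, -0.02, -0.987]]
wrist_force: [0.3, 0.0, 0.4]
gripper_width: 0.399
gripper_force: 0.0
```

Run:
```python
from h import *
delta(0,0,0); f=[]
for n,(r,c) in(("scene",(150,240)),("top",(100,230))):
    p=capture(n); f.append(cv2.resize(p["frame"][r:r+150,c:c+150,::-1],(400,400),interpolation=3))
    X,_,_=cloud(p);S=st(X)*1000;k=(S[:,0]>5)&(S[:,0]<145)&(abs(S[:,1])<46)&(S[:,2]<90)&(S[:,2]>52)
    e=S[k]; print(np.percentile(e,[3,50,97],axis=0).round())
    k=(abs(S[:,0])<12)&(abs(S[:,1])<46)&(S[:,2]>62)&(S[:,2]<118); print("flap",len(S[k]),np.percentile(S[k],[5,50,95],axis=0).round() if k.any() else'')
    k=(abs(S[:,1])>85)&(S[:,2]>60)&(S[:,0]<-15)&(S[:,2]<80)
    for s in(1,-1):
        e=S[k&(S[:,1]*s>0)]
        if len(e): print(s,e.min(0).round(),e.max(0).round(),np.median(e,0).round())
cv2.imwrite("pics/c6.png",np.hstack(f))
```

```text
8.2833 d/n [ 131.7    9.3 -224.6] w/n [ 0.0097 -0.2746 -0.0011] corner [-136.1    5.5  220.6] lean 9.3 F [0.3 0.  0.4] j [ 18.3   6.6 -22.1   1.  -51.9  77.2]
[[ 11. -34.  55.]
 [ 67.  -5.  60.]
 [109.  25.  64.]]
flap 191 [[  2. -38.  68.]
 [  3.   0. 101.]
 [ 11.  40. 116.]]
1 [-130.  121.   60.] [-79. 158.  70.] [-103.  139.   66.]
-1 [-133. -163.   60.] [ -91. -121.   78.] [-110. -142.   73.]
[[ 23. -43.  54.]
 [ 64.  -9.  60.]
 [104.  24.  66.]]
flap 116 [[ -3. -42.  69.]
 [ -1.  -1.  92.]
 [  0.  41. 114.]]
-1 [-172. -164.   61.] [-49. -96.  80.] [-115. -143.   72.]
```

View pics/c6.png

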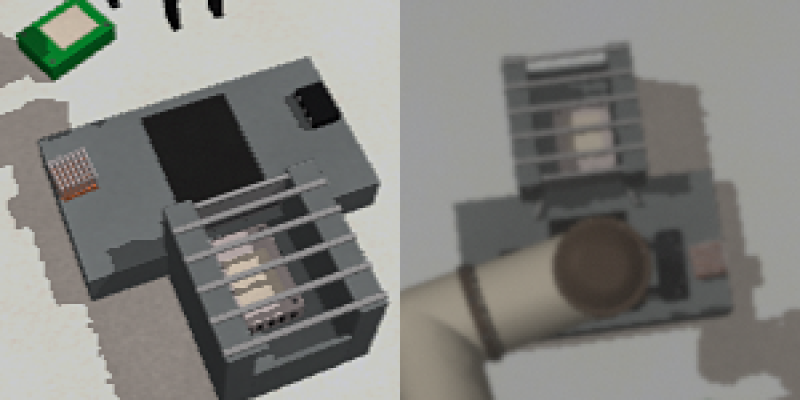

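The drive lies flat inside (scene crop 260,280), and the flap hangs shut at x≈0. The heat sink and hub are where they were, and the arm is clear, so I'll hand in.

```bash
python3 -c "
from station import *
print(finish_job())"
```

```text
the job is handed in; nothing more can be done
None
```

I pushed the drive through the flap and handed the job in: it lies flat inside the box, the flap hangs shut, the fingers are out, and the heat sink and hub are where they were.

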